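# Scrape the sliced carrot off the prep board into the dish

## Robot

A 6-joint arm with a two-finger parallel gripper is mounted at the origin on a cart in front of the work surface, level with it; the furniture and walls round the work are solid. World frame = base frame: x ahead of the robot, y to its left, z up, the work surface at z = 0. Lengths are in m, angles in rad, forces in N, time in s.
With the tool pointing down it reaches from about 0.425 to 0.95 m from the base axis. Payload 3.5 kg.
Tool frame: the origin (TCP) lies on the centre line of the jaws, within the pads' length; the fingertips stand 14 mm ahead of it and the grasp point (between the pads) lies 5 mm behind it (ctrl.tip_reach is the distance from the TCP to the fingertips, in m); z points along the fingers, y is the line along which they close (so a half turn about z gives the same grasp; the last joint's range is limited). The gripper opens to 85 mm and grips with 20 to 120 N. Pads are 22 mm wide; open, the fingers measure 114 mm over their backs; the gripper's body (76 mm by 85 mm) begins 54 mm behind the grasp point. The pads swing forward as they close: fully open they stand 13 mm farther back than shut.
Start: joints at [-1.28, 0.286, 1.577, -0, 1.279, -0.15], TCP at [0.288, -0.61, 0.245] pointing down, gripper open.
Joint ranges: [-2.77, 2.77], [-0.9, 2.22], [0.21, 2.48], [-1.53, 4.67], [0.24, 2.81], [-2.84, 2.84]. Speed limits (rad/s): [2.79, 2.79, 3.14, 3.14, 3.14, 3.14].

## Interface

Orientations are given as a unit quaternion [x, y, z, w].
In Python, from plant import get_state, imaging, workorder, ctrl gives the robot as it stands. The module is installed in compiled form; this text tells all that it offers.
- The arm moves only by the shell command python3 -m jog 'ROWS' [FORCE]. ROWS is JSON, a list of rows, each a list of 7 numbers: the closure, from 0 (fully open) to 1 (shut), then the shift along the tool's x, y, z in mm, then the turn, a rotation vector about the tool's x, y, z in rad. In form: [[gripper, tx, ty, tz, ax, ay, az], ...]. A call has 1 to 12 rows; each row is the pose to reach, as a shift and turn from the pose commanded when the call began, along the tool's axes at that moment; what a row does not reach only later rows make up. A row lasts 1/10 s, in which the tool goes at most 50 mm and 8.59 degrees, less where a joint would pass 70% of its speed; a pose out of reach is approached as far as the arm can. A call with a gripper value outside its range is refused whole. The fingers move at their own pace and stop on an object; FORCE is the grip in N (left out, the last holds). Time passes only in rows, so rows that repeat a pose let the fingers close. It gives the time, the measured TCP pose, the force, the opening and the grip force at its end, in the units of the state.
- get_state(): the state, without advancing time (a new reading comes with each control period).
- imaging.read_camera(name): name is "scene" or "top"; returns a dict with "image" (400x640x3 uint8, blue, green, red), "fx", "fy", "cx", "cy" (pixels), "R" (3x3) and "t" (3): a world point X has camera coordinates R X + t. Camera axes: x right, y down, z forward; pixel columns grow to the right and rows downward; lengths in m; the calibration is good to about 2 mm. A picture is of the moment at which its call begins. There is no depth.
- workorder.sign_off(): hands the job in; it is judged then, once.
The state is a dict: "time": time; "qpos": joint angles; "dq": joint speeds; "joint_efforts": joint torques, N m; "eef_pos": TCP position; "tcp_rot": TCP orientation; "contact_force": force on the tool from outside, world axes, zero at the start; "wrist_torque": the same for the moment, N m; "opening": opening from 0.0 (shut) to 1.0 (fully open); "finger_force": force on a finger pad.
Only numpy, scipy, OpenCV 4.12 (cv2) and the standard library are available. Lean on these libraries where they do the work, as an engineer would, in place of code of your own. Each camera call takes 0.05 s, during which the arm holds its last target. There are 200 camera calls.

## Task

Take the bench scraper out of its slotted block, set its blade down on the prep board behind the four carrot slices and, with the blade kept down on the wood under light pressure all the way, scrape the slices along the board and off its end so that they drop into the glass dish standing below. Press gently (a few newtons, never as much as 12): the board is not quite level, and a hard-pressed blade gouges it. Then put the scraper back in its block, blade down and fully home, without touching the slices by hand or shifting the board's neighbours.

Things in the scene. Friction and masses are not known exactly. Their poses are not given: they have to be found in the camera images.
- prep_stand: Raised wooden prep board, 170 mm wide (its x), 260 mm long (its y), 22 mm thick, on a fixed low trestle. Origin on the worktop under the board's middle, z up; its ends are at y = -130 and +130 mm. This pose is the level trestle's: the board itself slopes along its length by 0.9 to 1.7 degrees, rising or falling towards the dish, so an end is up to 3.9 mm above or below the middle. This must be felt.
- board_middle (a point): Middle of the board's upper surface, 72 mm above the worktop; axes of the level trestle. The slices' centres lie within 50 mm of it along y and 35 mm along x. The board is level across its width (x). Close behind it stands a toaster oven, 0.21 m high, its handle bar 0.17 m up at x = 0.52 m or more in the robot's frame: carry the scraper along the board, not in an arc away from the robot.
- dish: Clear glass dish, 181 (its x) x 241 (its y) x 45 mm high, open on top, walls 12 mm, loose, 0.6 kg. Origin at the middle of its underside, z up. It stands on the worktop past one end of the board (either end), its middle about 92 mm beyond that end and its near rim reaching about 28 mm under it, so whatever leaves that end falls in.
- scraper_block: Low block of pale wood, 140 x 56 x 60 mm high, fixed, past the end of the board away from the dish. Origin at the middle of its underside, z up. In its top is one slot along its x, 116 mm long, 6 mm wide, 46 mm deep (floor 14 mm above the worktop), with a 3 mm chamfer round the mouth.
- slot_mouth (a point): Centre of the slot's mouth, in the block's top face, 60 mm above the worktop; axes of the block.
- scraper: Bench scraper: steel blade 110 mm wide (its x), 2.5 mm thick (y), with a grey silicone lip 3.4 mm thick on its edge that gives 1 mm per 4 N, under a dark wooden bar grip 110 (x) x 20 (y) x 30 mm; 88 mm high, 0.17 kg. Origin at the middle of the lip's edge, z up; grip middle at z = 73 mm. Starts standing in the slot, edge on its floor, leaning up to 3 degrees. Both faces and both ends are alike.
- scraper_edge (a point): Middle of the lip's edge when it is not bent; axes of the scraper.
- slice_1: Carrot slice, a flat rigid disc 31 mm across and 6 mm thick, 11 g, loose, lying on the prep board. Origin at the middle of its underside, z its axis.
- slice_2: Carrot slice, a flat rigid disc 29 mm across and 6 mm thick, 11 g, loose, lying on the prep board. Origin at the middle of its underside, z its axis.
- slice_3: Carrot slice, a flat rigid disc 27 mm across and 6 mm thick, 11 g, loose, lying on the prep board. Origin at the middle of its underside, z its axis.
- slice_4: Carrot slice, a flat rigid disc 30 mm across and 6 mm thick, 11 g, loose, lying on the prep board. Origin at the middle of its underside, z its axis.
- onion: Red onion, about 65 mm across, standing loose at the right of the work; stays where it is.
- lemon: Lemon, about 77 x 51 mm, loose, at the front right; stays where it is.
- tomato: Tomato, about 73 mm across, loose, at the left end of the worktop; stays where it is.
- mug: White mug, 78 mm across and 97 mm high, loose, behind the work beside the coffee maker; stays where it is.
There are look-alikes about, which are no part of the job. Of the things that look like the scraper, the larger one is meant.

How it is judged:
On the way, in this order (a step that is already met when the one before it is completed fails the run):
1. the scraper is lifted clear of its block (z of scraper_edge in the frame of slot_mouth above 0.005 m), for 0.1 s.
2. the blade is set down on the board behind all the slices (blade touching the board, at least 0.27 m from the dish's middle) (contact force between scraper and prep_stand above 0.5 N and horizontal distance between scraper_edge and dish above 0.27 m), for 0.1 s.
3. the blade is down on the board (0.5 N or more, for 0.3 s) while it passes the board's middle (0.18 to 0.265 m from the dish's middle) (contact force between scraper and prep_stand above 0.5 N and horizontal distance between scraper_edge and dish between 0.18 and 0.265 m), for 0.3 s.
4. the blade is still down on the board (0.5 N or more, for 0.3 s) as it comes up to the dish's end (0.085 to 0.17 m from the dish's middle) (contact force between scraper and prep_stand above 0.5 N and horizontal distance between scraper_edge and dish between 0.085 and 0.17 m), for 0.3 s.
5. all four slices have dropped into the dish (x of slice_1 in the frame of dish between -0.085 and 0.085 m and y of slice_1 in the frame of dish between -0.115 and 0.115 m and z of each of slice_1, slice_2, slice_3, slice_4 in the frame of dish below 0.036 m and x of slice_2 in the frame of dish between -0.085 and 0.085 m and y of slice_2 in the frame of dish between -0.115 and 0.115 m and x of slice_3 in the frame of dish between -0.085 and 0.085 m and y of slice_3 in the frame of dish between -0.115 and 0.115 m and x of slice_4 in the frame of dish between -0.085 and 0.085 m and y of slice_4 in the frame of dish between -0.115 and 0.115 m), for 0.2 s.
At the end, for the whole second after the job is handed in: All four slices lie in the dish (inside its walls, no higher than 36 mm above its foot) and the scraper stands at rest in its slot: edge at least 40 mm below the slot's mouth, within 8 mm of its centre, leaning less than 8 degrees (all of step 5 and horizontal distance between scraper_edge and slot_mouth below 0.008 m and z of scraper_edge in the frame of slot_mouth below -0.04 m and angle between scraper's own z axis and vertical below 0.14 rad and linear speed of each of scraper, slice_1, slice_2, slice_3, slice_4 below 0.02 m/s); the robot touches nothing.
It fails at once if the scraper pressed on the prep board with more than 12 N (contact force between scraper and prep_stand above 12 N).
It fails at once if the scraper forced into or against its block with more than 25 N (contact force between scraper and scraper_block above 25 N).
It fails at once if a slice touched by the robot itself instead of the scraper (contact force between any of the arm, the fingers and slice_1 above 0.3 N or contact force between any of the arm, the fingers and slice_2 above 0.3 N or contact force between any of the arm, the fingers and slice_3 above 0.3 N or contact force between any of the arm, the fingers and slice_4 above 0.3 N).
It fails at once if a slice fallen beside the dish ((height (world z) of slice_1 below 0.03 m and (x of slice_1 in the frame of dish above 0.1 m or x of slice_1 in the frame of dish below -0.1 m or y of slice_1 in the frame of dish above 0.13 m or y of slice_1 in the frame of dish below -0.13 m)) or (height (world z) of slice_2 below 0.03 m and (x of slice_2 in the frame of dish above 0.1 m or x of slice_2 in the frame of dish below -0.1 m or y of slice_2 in the frame of dish above 0.13 m or y of slice_2 in the frame of dish below -0.13 m)) or (height (world z) of slice_3 below 0.03 m and (x of slice_3 in the frame of dish above 0.1 m or x of slice_3 in the frame of dish below -0.1 m or y of slice_3 in the frame of dish above 0.13 m or y of slice_3 in the frame of dish below -0.13 m)) or (height (world z) of slice_4 below 0.03 m and (x of slice_4 in the frame of dish above 0.1 m or x of slice_4 in the frame of dish below -0.1 m or y of slice_4 in the frame of dish above 0.13 m or y of slice_4 in the frame of dish below -0.13 m))).
It fails at once if the dish, onion, lemon, tomato or mug shifted by more than 20 mm (distance of any of dish, onion, lemon, tomato, mug from where it was at the start of the episode above 0.02 m).
It also fails if it takes over 72 s, if anything falls off the work surface, if the arm or the gripper's body presses on something with over 40 N, if the wrist force passes 120 N, or if a joint passes its speed limit or range.

## Working session

There is one attempt and no reset: what is moved stays moved. The work goes in short steps, Python scripts to look and compute and a shell command to move; the robot and the scene stay as the last step left them, time stands still between calls to the robot, and variables do not carry over. Pictures are saved under pics/ and viewed, at most 10 in all, crops included, and the job is handed in when it is done.

```bash
mkdir -p pics
cat > h.py <<'E'
import numpy as np, cv2
from plant import get_state, imaging, workorder, ctrl
from scipy.spatial.transform import Rotation as Rn
def cam(n):
    c=imaging.read_camera(n); c['R']=np.array(c['R']);c['t']=np.array(c['t']);return c
def ray(c,u,v):
    d=c['R'].T@np.array([(u-c['cx'])/c['fx'],(v-c['cy'])/c['fy'],1]); return -c['R'].T@c['t'],d
def onz(c,u,v,z):
    o,d=ray(c,u,v); return o+d*(z-o[2])/d[2]
def proj(c,X):
    p=c['R']@np.array(X)+c['t']; return c['fx']*p[0]/p[2]+c['cx'],c['fy']*p[1]/p[2]+c['cy']
E
python3 - <<'E'
from h import *
s=get_state();print({k:np.round(v,3) for k,v in s.items()})
for n in('top','scene'):
    c=cam(n);cv2.imwrite(f'pics/{n}0.png',c['image']);print(n,c['fx'],c['cx'],c['cy'],-c['R'].T@c['t'],c['R'].round(3).tolist())
E
```

```text
{'time': np.float64(0.0), 'qpos': array([-1.28 ,  0.287,  1.578, -0.   ,  1.279, -0.15 ]), 'dq': array([-0.   , -0.001, -0.   ,  0.   , -0.   ,  0.001]), 'joint_efforts': array([-1.0000e-03, -4.0599e+01, -2.9263e+01, -0.0000e+00,  6.0000e-03,
       -0.0000e+00]), 'eef_pos': array([ 0.288, -0.61 ,  0.244]), 'tcp_rot': array([ 0.976,  0.219, -0.   , -0.001]), 'contact_force': array([-0.031,  0.214, -0.263]), 'wrist_torque': array([-0.007,  0.036, -0.015]), 'finger_force': np.float64(0.0), 'opening': np.float64(1.001)}
top 381.1877529222121 319.1148764165719 203.46142848063266 [ 0.44506194 -0.03969302  1.27341488] [[-0.02, -1.0, 0.003], [-0.996, 0.02, -0.084], [0.084, -0.005, -0.996]]
scene 450.79087006928097 325.1962196604324 203.13060118104545 [-0.50437487 -0.75654298  1.36590925] [[0.533, -0.846, -0.019], [-0.606, -0.366, -0.706], [0.59, 0.388, -0.708]]
```

View pics/top0.png

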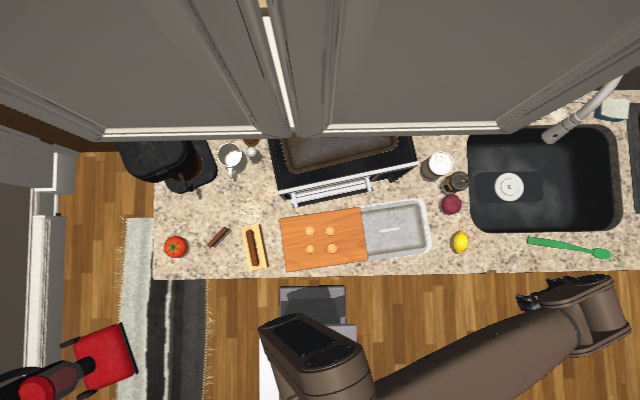

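View pics/scene0.png

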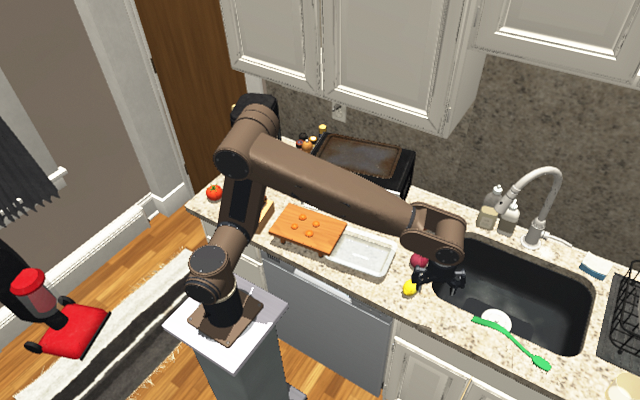

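Top view: the dark bar at (252,247) stands in the pale block, and the smaller dark bar at (218,237) lies loose on the worktop. I choose the one in the block. The board is at (323,240), the slices around (320,240), and the dish at (395,230), on the robot's right. Next, a close crop with measurements.

Run:
```python
from h import *
c=cam('top');im=c['image']
cv2.imwrite('pics/crop1.png',cv2.resize(im[195:285,200:440],None,fx=3.3,fy=3.3,interpolation=cv2.INTER_CUBIC))
hsv=cv2.cvtColor(im,cv2.COLOR_BGR2HSV)
for p in [(252,247),(246,232),(262,262),(300,260),(310,231),(350,220),(390,250),(365,245)]: print(p,hsv[p[1],p[0]])
def rep(name,m,z,n=1,roi=None):
    mm=np.zeros_like(m);x0,x1,y0,y1=roi;mm[y0:y1,x0:x1]=m[y0:y1,x0:x1]
    cs=sorted(cv2.findContours(mm,cv2.RETR_EXTERNAL,cv2.CHAIN_APPROX_NONE)[0],key=cv2.contourArea)[::-1][:n]
    for k in cs:
        P=np.array([onz(c,u,v,z)[:2] for u,v in k[:,0]],np.float32)*1000
        (q,wh,a)=cv2.minAreaRect(P);print(name,cv2.minAreaRect(k)[0],'world',np.round(q,1),np.round(wh,1),round(a,1))
H,S,V=[hsv[...,i] for i in range(3)]
I=lambda b:(b*255).astype(np.uint8)
rep('board',I((H<16)&(S>140)&(V>120)),.072,1,(270,375,200,280))
rep('grip',I((V<130)),.102,1,(243,262,225,270))
rep('block',I((S>70)&(H<28)&(V>60)),.06,1,(236,272,218,276))
rep('slices',I((H>=12)&(H<22)&(V>215)),.078,6,(295,345,220,260))
```

```text
(252, 247) [ 11 169 136]
(246, 232) [ 11 167 119]
(262, 262) [ 21 105 251]
(300, 260) [ 14 169 228]
(310, 231) [ 22 118 252]
(350, 220) [ 13 169 225]
(390, 250) [ 21  33 149]
(365, 245) [ 12 133 186]
board (322.9543762207031, 239.06118774414062) world [434.6 -55.4] [167.8 255.7] 7.1
grip (252.51925659179688, 247.5961456298828) world [412.9 160.7] [109.3  21.5] 11.1
block (254.38462829589844, 246.423095703125) world [415.6 162. ] [146.5  67.5] 11.1
slices (319.5, 239.5) world [433.1 -44.3] [153.7 121.3] 88.8
```

View pics/crop1.png

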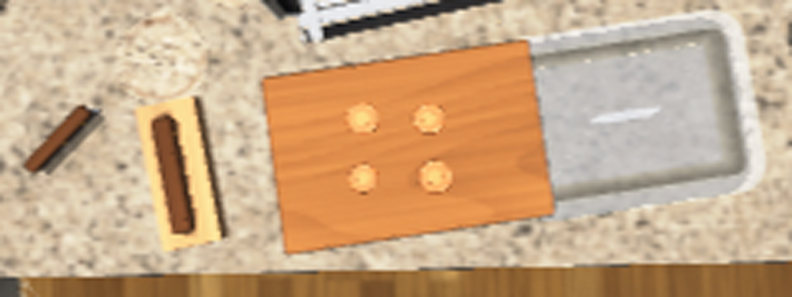

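The crop shows the larger scraper upright in the pale block at crop (172,175). The decoy at crop (62,138) lies flat on the worktop and is smaller, so the choice holds. Now I'll tighten the masks and work out the targets.

```bash
cat > m.py <<'E'
from h import *
c=cam('top');im=c['image'];hsv=cv2.cvtColor(im,cv2.COLOR_BGR2HSV);H,S,V=[hsv[...,i].astype(int) for i in range(3)]
def rep(name,m,z,roi,n=1,close=0):
    mm=np.zeros(m.shape,np.uint8);x0,x1,y0,y1=roi;mm[y0:y1,x0:x1]=m[y0:y1,x0:x1]*255
    if close: mm=cv2.morphologyEx(mm,cv2.MORPH_CLOSE,np.ones((close,close)))
    cs=sorted(cv2.findContours(mm,cv2.RETR_EXTERNAL,cv2.CHAIN_APPROX_NONE)[0],key=cv2.contourArea)[::-1][:n];out=[]
    for k in cs:
        P=np.array([onz(c,u,v,z)[:2] for u,v in k[:,0]],np.float32)*1000
        q,wh,a=cv2.minAreaRect(P);out.append(q);print(name,np.round(cv2.minAreaRect(k)[0]),'world',np.round(q,1),np.round(wh,1),round(a,1))
    return np.array(out)
E
python3 - <<'E'
from m import *
rep('blocktop',(H>=10)&(H<28)&(((V>215)&(S>75))|(V<140)),.06,(236,272,218,276),2,3)
B=rep('board',(H<18)&(S>120)&(V>120),.072,(270,375,200,280),1,5)[0]
sl=rep('slice',(H>=17)&(H<26)&(V>225),.078,(295,345,220,260),6)
th=np.radians(7.1);ex=np.array([np.cos(th),np.sin(th)]);ey=np.array([-np.sin(th),np.cos(th)])
for s in sl: print('in board',np.round([(s-B)@ex,(s-B)@ey],1))
rep('dish',(S<60)&(V>80)&(V<256),.045,(362,432,195,270),1,3)
print(proj(c,[.4129,.1607,.102]),hsv[225:275:4,254].tolist(),hsv[248,240:272:2].tolist())
E
```

```text
blocktop [254. 246.] world [415.4 162.6] [145.4  64.8] 10.9
blocktop [242. 223.] world [489.9 199.3] [3.2 0. ] -91.2
board [323. 239.] world [434.7 -55.6] [167.8 258.2] 7.2
slice [309. 230.] world [463.3 -11. ] [16.8 19.8] 17.3
slice [309. 248.] world [407.6 -11.4] [15.8 17.3] 12.8
slice [330. 231.] world [458.3 -76.3] [20.9 13.3] 67.1
slice [330. 248.] world [405.8 -78.1] [15.6 12.4] 88.8
slice [335. 247.] world [407.8 -92.9] [2.2 4.4] 43.5
slice [328. 227.] world [471.3 -71.7] [0. 0.] 0.0
in board [33.9 40.7]
in board [-21.4  47.2]
in board [ 20.9 -23.4]
in board [-31.4 -18.7]
in board [-31.3 -33.7]
in board [ 34.3 -20.5]
dish [396. 232.] world [ 452.5 -293.5] [223.8 239.4] 88.3
(np.float64(252.5190783446542), np.float64(247.5253281984646)) [[22, 102, 252], [22, 104, 252], [15, 124, 224], [15, 127, 206], [14, 144, 71], [11, 165, 79], [11, 164, 107], [11, 167, 133], [11, 166, 141], [11, 168, 141], [12, 151, 120], [19, 111, 249], [17, 56, 205]] [[18, 50, 208], [19, 48, 225], [20, 54, 239], [21, 104, 252], [16, 127, 233], [11, 165, 127], [11, 169, 137], [11, 163, 97], [15, 131, 117], [19, 111, 249], [22, 101, 252], [20, 111, 243], [14, 127, 88], [16, 56, 211], [17, 53, 218], [17, 56, 208]]
```

Run:
```python
from h import *
s=get_state();R=Rn.from_quat(s['tcp_rot']);print(R.as_matrix().round(3))
for w in([.46,-.35,.28],[.48,-.1,.28],[.43,.1,.25],[.415,.161,.2],[.415,.161,.16]):
    print(w,np.round(R.inv().apply(np.array(w)-s['eef_pos'])*1000))
```

```text
[[ 0.904  0.427 -0.   ]
 [ 0.427 -0.904  0.001]
 [ 0.    -0.002 -1.   ]]
[0.46, -0.35, 0.28] [ 267. -162.  -35.]
[0.48, -0.1, 0.28] [ 391. -379.  -35.]
[0.43, 0.1, 0.25] [ 431. -582.   -5.]
[0.415, 0.161, 0.2] [ 444. -643.   45.]
[0.415, 0.161, 0.16] [ 444. -643.   85.]
```

```bash
python3 -m jog '[[0,45,-27,-10,0,0,0.1],[0,90,-54,-20,0,0,0.2],[0,135,-81,-30,0,0,0.25],[0,180,-108,-35,0,0,0.25],[0,225,-135,-35,0,0,0.25],[0,267,-162,-35,0,0,0.25],[0,292,-205,-35,0,0,0.25],[0,317,-248,-35,0,0,0.25],[0,342,-291,-35,0,0,0.25],[0,366,-335,-35,0,0,0.25],[0,391,-379,-35,0,0,0.25],[0,400,-420,-35,0,0,0.25]]'
python3 - <<'E'
from h import *
s=get_state();R=Rn.from_quat(s['tcp_rot']);print(s['qpos'],np.degrees(np.arctan2(R.as_matrix()[1,0],R.as_matrix()[0,0])))
for w in([.43,.1,.25],[.421,.163,.2],[.421,.163,.15]):
    print(w,np.round(R.inv().apply(np.array(w)-s['eef_pos'])*1000))
E
```

```text
time: 1.4
eef_pos: [0.4714, -0.0632, 0.2803]
tcp_rot: [0.995, 0.095, 0.0, -0.0]
contact_force: [0.2, -0.6, -0.1]
opening: 1.002
finger_force: 0.0
[-3.47237499e-01 -1.94397439e-01  2.01107865e+00  3.66649636e-04
  1.32433950e+00  1.03264639e+00] 10.933357387305739
[0.43, 0.1, 0.25] [ -10. -168.   30.]
[0.421, 0.163, 0.2] [  -7. -232.   80.]
[0.421, 0.163, 0.15] [  -7. -232.  130.]
```

```bash
python3 -m jog '[[0,-3,-45,8,0,0,0],[0,-6,-90,15,0,0,0],[0,-10,-135,25,0,0,0],[0,-10,-180,40,0,0,0],[0,-7,-220,60,0,0,0],[0,-7,-232,90,0,0,0],[0,-7,-232,130,0,0,0],[0,-7,-232,130,0,0,0],[0,-7,-232,130,0,0,0]]'
python3 - <<'E'
from h import *
s=get_state();print(s['qpos'].round(3))
for n,(x0,x1,y0,y1),f in(('top',(200,330,190,290),4),('scene',(200,330,160,260),4)):
    c=cam(n);print(n,[np.round(p-np.array([x0,y0]),1)*f for p in (proj(c,s['eef_pos']),proj(c,[.413,.161,.102]))])
    cv2.imwrite(f'pics/g_{n}.png',cv2.resize(c['image'][y0:y1,x0:x1],None,fx=f,fy=f,interpolation=cv2.INTER_CUBIC))
E
```

```text
time: 2.3
eef_pos: [0.4202, 0.1611, 0.1503]
tcp_rot: [0.995, 0.095, -0.001, 0.0]
contact_force: [-0.7, 0.1, 0.2]
opening: 1.001
finger_force: 0.0
[ 0.14  -0.118  2.193 -0.     1.068  1.52 ]
top [array([198., 222.]), array([209.6, 230. ])]
scene [array([234.8, 132.4]), array([236.4, 172. ])]
```

View pics/g_scene.png

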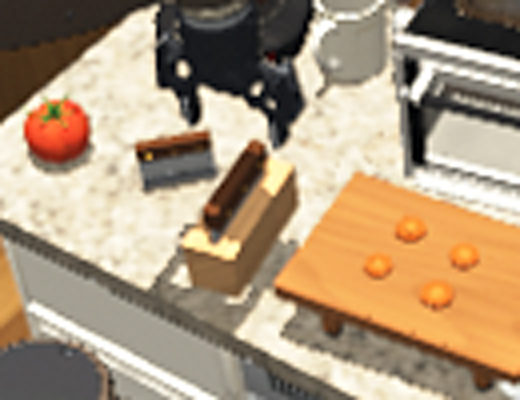

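Scene crop: the fingers straddle the grip line. The projected TCP (235,132) agrees with the fingertips. The grip's top middle is near crop (235,180), 2 px below the prediction, so I'll triangulate it.

Run:
```python
from h import *
c=cam('scene');t=cam('top')
hsv=cv2.cvtColor(c['image'],cv2.COLOR_BGR2HSV);m=np.zeros(hsv.shape[:2],np.uint8)
r=hsv[194:218,248:270];m[194:218,248:270]=((r[...,0]<16)&(r[...,1]>100)&(r[...,2]<150))*255
k=max(cv2.findContours(m,0,1)[0],key=cv2.contourArea);q=cv2.minAreaRect(k);print(q)
# grip body centre (z~.09) seen: both corners outline
ex=np.array([np.cos(np.radians(11)),np.sin(np.radians(11)),0]);ey=np.array([-ex[1],ex[0],0])
for ctr in([.413,.161],[.410,.161],[.408,.163],[.413,.165]):
    P=[proj(c,np.array([*ctr,z])+a*ex*.055+b*ey*.01) for z in(.072,.102) for a in(-1,1) for b in(-1,1)]
    print(ctr,cv2.minAreaRect(np.array(P,np.float32)))
o,d=ray(c,*q[0]);print('at z .087',onz(c,*q[0],.087))
```

```text
((258.5, 206.50001525878906), (7.40000057220459, 24.60000228881836), 36.869895935058594)
[0.413, 0.161] ((259.38006591796875, 205.71267700195312), (8.254989624023438, 27.616619110107422), 33.93766784667969)
[0.41, 0.161] ((258.9147644042969, 206.17071533203125), (8.264982223510742, 27.66000747680664), 33.95050048828125)
[0.408, 0.163] ((258.20916748046875, 206.2914276123047), (8.273757934570312, 27.679412841796875), 34.00300216674805)
[0.413, 0.165] ((258.59136962890625, 205.3439178466797), (8.259186744689941, 27.597537994384766), 34.025569915771484)
at z .087 [0.40691573 0.1615888  0.087     ]
```

```bash
python3 -m jog '[[0,0,-1,30,0,0,0],[0,0,-1,63,0,0,0],[0,0,-1,63,0,0,0],[0.5,0,-1,63,0,0,0],[0.7,0,-1,63,0,0,0],[0.8,0,-1,63,0,0,0],[0.9,0,-1,63,0,0,0],[0.9,0,-1,63,0,0,0],[0.9,0,-1,63,0,0,0]]' 40
python3 -m jog '[[1,0,0,0,0,0,0],[1,0,0,0,0,0,0],[1,0,0,0,0,0,0]]' 60
```

```text
time: 3.4
eef_pos: [0.4209, 0.1633, 0.0884]
tcp_rot: [0.996, 0.095, 0.001, -0.001]
contact_force: [-1.1, 4.3, 3.5]
opening: 0.227
finger_force: 39.9
time: 3.7
eef_pos: [0.421, 0.1633, 0.0884]
tcp_rot: [0.995, 0.095, 0.001, -0.001]
contact_force: [-0.8, 6.2, 4.2]
opening: 0.224
finger_force: 63.3
```

```bash
python3 -m jog '[[1,0,-1.3,0,0,0,0],[1,0,-1.3,-1,0,0,0]]'; python3 -m jog '[[1,0,0,-10,0,0,0],[1,0,0,-20,0,0,0],[1,0,0,-40,0,0,0],[1,0,0,-60,0,0,0],[1,0,0,-80,0,0,0],[1,0,0,-95,0,0,0],[1,0,0,-95,0,0,0],[1,0,0,-95,0,0,0]]'
python3 - <<'E'
from h import *
s=get_state();R=Rn.from_quat(s['tcp_rot']);print(s['tcp_rot'],s['contact_force'],s['qpos'].round(3))
# grip centre relative to TCP along tool x ~ -9mm; scraper edge
B=np.array([.4347,-.0555]);th=np.radians(7.1);ex=np.array([np.cos(th),np.sin(th)]);ey=np.array([-ex[1],ex[0]])
for yb in (78,-120):
    w=B+ey*yb/1000+ex*(.002+.009);print(yb,w,np.round(R.inv().apply(np.array([*w,.19])-s['eef_pos'])*1000,1))
for n,(x0,x1,y0,y1),f in(('top',(210,360,195,285),5),('scene',(200,350,150,260),5)):
    c=cam(n);cv2.imwrite(f'pics/l_{n}.png',cv2.resize(c['image'][y0:y1,x0:x1],None,fx=f,fy=f,interpolation=cv2.INTER_CUBIC))
E
```

```text
time: 3.9
eef_pos: [0.4208, 0.1636, 0.0888]
tcp_rot: [0.995, 0.095, 0.001, 0.0]
contact_force: [1.6, 0.7, 0.7]
opening: 0.223
finger_force: 62.5
time: 4.7
eef_pos: [0.4198, 0.1632, 0.1832]
tcp_rot: [0.995, 0.095, -0.0, 0.0]
contact_force: [0.3, -0.3, -2.0]
opening: 0.224
finger_force: 61.9
[ 9.95451910e-01  9.52650460e-02 -6.92972382e-05  2.45404583e-04] [ 0.34881981 -0.26043802 -1.96212001] [ 1.450e-01 -1.630e-01  2.167e+00 -1.000e-03  1.138e+00  1.525e+00]
78 [0.43597474 0.02326151] [-10.7 140.5  -6.7]
-120 [ 0.46044783 -0.17322022] [-23.9 338.1  -6.6]
```

View pics/l_scene.png

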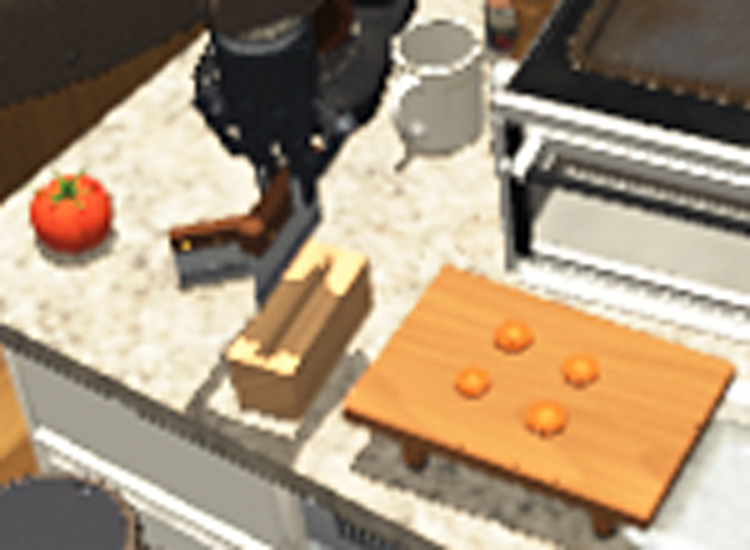

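The scraper hangs straight in the gripper at crop (275,215), the slot is empty, and all four slices are still on the board. I'll carry it along the board to the spot behind the slices.

```bash
python3 -m jog '[[1,-2,25,0,0,0,0.02],[1,-4,55,0,0,0,0.04],[1,-6,85,0,0,0,0.066],[1,-8,115,0,0,0,0.066],[1,-10.7,140,0,0,0,0.066],[1,-10.7,140,10,0,0,0.066],[1,-10.7,140,20,0,0,0.066],[1,-10.7,140,30,0,0,0.066],[1,-10.7,140,31,0,0,0.066],[1,-10.7,140,31,0,0,0.066]]'
python3 - <<'E'
from h import *
s=get_state();R=Rn.from_quat(s['tcp_rot']);print(R.as_matrix().round(4),s['contact_force'])
c=cam('top');cv2.imwrite('pics/b_top.png',cv2.resize(c['image'][195:285,270:440],None,fx=4.5,fy=4.5,interpolation=cv2.INTER_CUBIC))
E
```

```text
time: 5.8
eef_pos: [0.4355, 0.0248, 0.1514]
tcp_rot: [0.998, 0.063, -0.001, -0.0]
contact_force: [0.2, -0.2, -1.1]
opening: 0.224
finger_force: 61.6
[[ 9.921e-01  1.258e-01 -2.000e-03]
 [ 1.258e-01 -9.921e-01  4.000e-04]
 [-1.900e-03 -7.000e-04 -1.000e+00]] [ 0.21470586 -0.21602089 -1.10391924]
```

View pics/b_top.png

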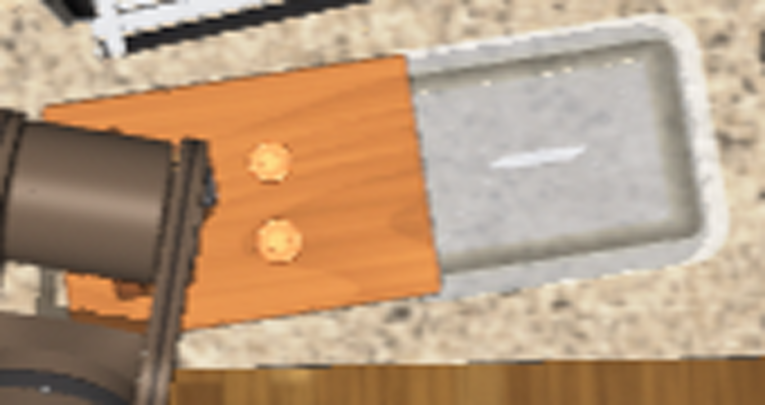

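The arm covers the blade. The two slices near the dish are visible at crop (270,160) and (278,240), well clear of it. Next I'll feel for the board.

```bash
python3 -m jog '[[1,0,0,0.5,0,0,0],[1,0,0,1,0,0,0],[1,0,0,1.5,0,0,0],[1,0,0,2,0,0,0],[1,0,0,2,0,0,0]]'|grep -E 'pos|cont';python3 -m jog '[[1,0,0,0.5,0,0,0],[1,0,0,1,0,0,0],[1,0,0,1,0,0,0]]'|grep -E 'pos|cont'
```

```text
eef_pos: [0.4361, 0.024, 0.1504]
contact_force: [-0.0, 0.6, -2.3]
eef_pos: [0.4361, 0.024, 0.1493]
contact_force: [0.4, 0.3, -2.0]
```

```bash
for i in 1; do python3 -m jog '[[1,0,0,0.5,0,0,0],[1,0,0,1,0,0,0],[1,0,0,1,0,0,0]]'|grep -E 'pos|cont';done;python3 -m jog '[[1,0,0,0.4,0,0,0],[1,0,0,0.8,0,0,0],[1,0,0,0.8,0,0,0]]'|grep -E 'pos|cont'
```

```text
eef_pos: [0.4362, 0.024, 0.1486]
contact_force: [-1.7, 0.5, 1.2]
eef_pos: [0.4363, 0.024, 0.148]
contact_force: [-1.6, 0.1, 2.9]
```

```bash
python3 -m jog '[[1,0,0,0.4,0,0,0],[1,0,0,0.8,0,0,0],[1,0,0,0.8,0,0,0]]'|grep -E 'pos|cont'
```

```text
eef_pos: [0.4363, 0.024, 0.1473]
contact_force: [-2.7, -0.0, 5.7]
```

```bash
python3 -m jog '[[1,0,2,-0.7,0,0,0],[1,0,5,-0.6,0,0,0],[1,0,9,-0.5,0,0,0],[1,0,13,-0.4,0,0,0],[1,0,17,-0.3,0,0,0],[1,0,20,-0.2,0,0,0]]'|grep -E 'pos|cont'
```

```text
eef_pos: [0.439, 0.0039, 0.1472]
contact_force: [-0.4, 3.9, 5.5]
```

```bash
python3 -m jog '[[1,0,0,-0.8,0,0,0],[1,0,0,-0.8,0,0,0],[1,0,0,-0.8,0,0,0]]'|grep -E 'pos|cont'
```

```text
eef_pos: [0.4389, 0.0038, 0.1477]
contact_force: [-0.7, 1.3, 3.0]
```

```bash
python3 -m jog '[[1,0,2,-0.3,0,0,0],[1,0,5,-0.2,0,0,0],[1,0,9,-0.1,0,0,0],[1,0,13,-0.0,0,0,0],[1,0,17,0.0,0,0,0],[1,0,20,0.05,0,0,0],[1,0,24,0.1,0,0,0]]'|grep -E 'pos|cont'
```

```text
eef_pos: [0.4414, -0.02, 0.1474]
contact_force: [-0.0, 1.5, 1.4]
```

```bash
python3 -m jog '[[1,0,2,0.1,0,0,0],[1,0,5,0.2,0,0,0],[1,0,9,0.3,0,0,0],[1,0,13,0.4,0,0,0],[1,0,17,0.5,0,0,0],[1,0,21,0.6,0,0,0],[1,0,25,0.7,0,0,0]]'|grep -E 'pos|cont'
```

```text
eef_pos: [0.4447, -0.0448, 0.1469]
contact_force: [-1.3, 1.5, 1.4]
```

```bash
python3 -m jog '[[1,0,2,0.05,0,0,0],[1,0,5,0.15,0,0,0],[1,0,9,0.25,0,0,0],[1,0,13,0.35,0,0,0],[1,0,17,0.42,0,0,0],[1,0,21,0.5,0,0,0],[1,0,25,0.6,0,0,0],[1,0,30,0.7,0,0,0]]'|grep -E 'pos|cont'
python3 - <<'E'
from h import *
for n,(x0,x1,y0,y1),f in(('scene',(255,405,175,285),5),):
    c=cam(n);cv2.imwrite(f'pics/p_{n}.png',cv2.resize(c['image'][y0:y1,x0:x1],None,fx=f,fy=f,interpolation=cv2.INTER_CUBIC))
E
```

```text
eef_pos: [0.4484, -0.0745, 0.1462]
contact_force: [-1.1, 2.0, 1.9]
```

View pics/p_scene.png

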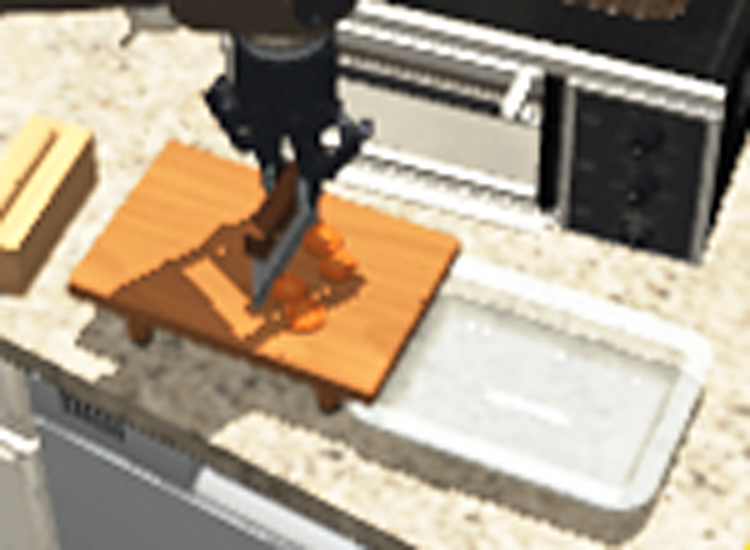

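All four slices are gathered ahead of the blade at crop (290–335, 240–318), the blade is down, and the dish is ahead at (550,380). Carrying on.

```bash
python3 -m jog '[[1,0,3,0.05,0,0,0],[1,0,7,0.12,0,0,0],[1,0,11,0.2,0,0,0],[1,0,15,0.3,0,0,0],[1,0,19,0.37,0,0,0],[1,0,23,0.45,0,0,0],[1,0,27,0.53,0,0,0],[1,0,31,0.6,0,0,0],[1,0,35,0.7,0,0,0]]'|grep -E 'pos|cont'
python3 -m jog '[[1,0,4,0.08,0,0,0],[1,0,8,0.16,0,0,0],[1,0,12,0.24,0,0,0],[1,0,16,0.32,0,0,0],[1,0,20,0.4,0,0,0],[1,0,24,0.48,0,0,0],[1,0,28,0.56,0,0,0]]'|grep -E 'pos|cont'
```

```text
eef_pos: [0.4528, -0.1093, 0.1455]
contact_force: [-0.6, 1.1, 1.8]
eef_pos: [0.4563, -0.1371, 0.1449]
contact_force: [-0.8, 1.1, 0.2]
```

```bash
python3 -m jog '[[1,0,3,0.35,0,0,0],[1,0,7,0.45,0,0,0],[1,0,11,0.55,0,0,0],[1,0,15,0.63,0,0,0],[1,0,19,0.7,0,0,0],[1,0,23,0.8,0,0,0],[1,0,27,0.9,0,0,0],[1,0,31,1.0,0,0,0]]'|grep -E 'pos|cont'
python3 - <<'E'
from h import *
c=cam('scene');x0,x1,y0,y1=255,405,175,285;cv2.imwrite('pics/q_scene.png',cv2.resize(c['image'][y0:y1,x0:x1],None,fx=5,fy=5,interpolation=cv2.INTER_CUBIC))
E
```

```text
eef_pos: [0.4602, -0.1678, 0.144]
contact_force: [-0.4, 1.3, 0.5]
```

View pics/q_scene.png

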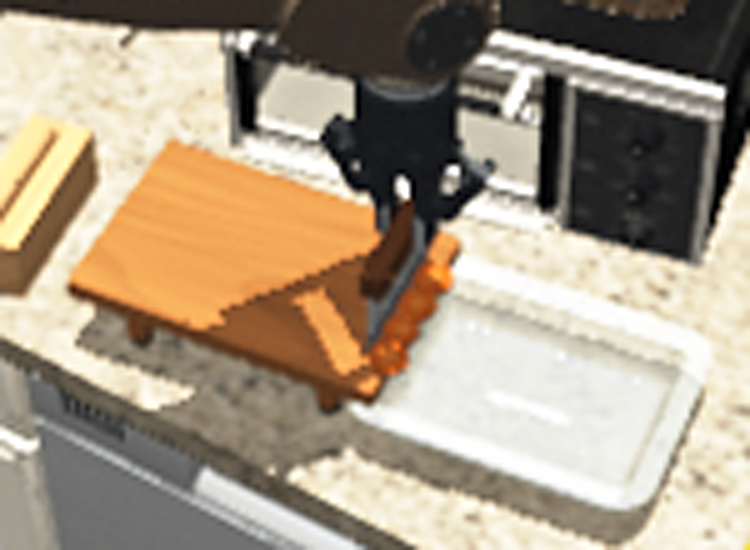

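All four slices are lined up in front of the blade at the board's edge, crop (440,275) to (388,355). Pushing on past the end.

```bash
python3 -m jog '[[1,0,3,0.25,0,0,0],[1,0,7,0.3,0,0,0],[1,0,11,0.35,0,0,0],[1,0,15,0.35,0,0,0],[1,0,18,0.2,0,0,0],[1,0,21,0,0,0,0],[1,0,24,-0.3,0,0,0],[1,0,27,-0.6,0,0,0],[1,0,27,-0.6,0,0,0],[1,0,27,-0.6,0,0,0]]'|grep -E 'pos|cont'
python3 - <<'E'
from h import *
c=cam('scene');x0,x1,y0,y1=255,405,175,285;cv2.imwrite('pics/r_scene.png',cv2.resize(c['image'][y0:y1,x0:x1],None,fx=5,fy=5,interpolation=cv2.INTER_CUBIC))
E
```

```text
eef_pos: [0.4634, -0.1943, 0.1444]
contact_force: [-0.8, 0.6, -1.7]
```

View pics/r_scene.png

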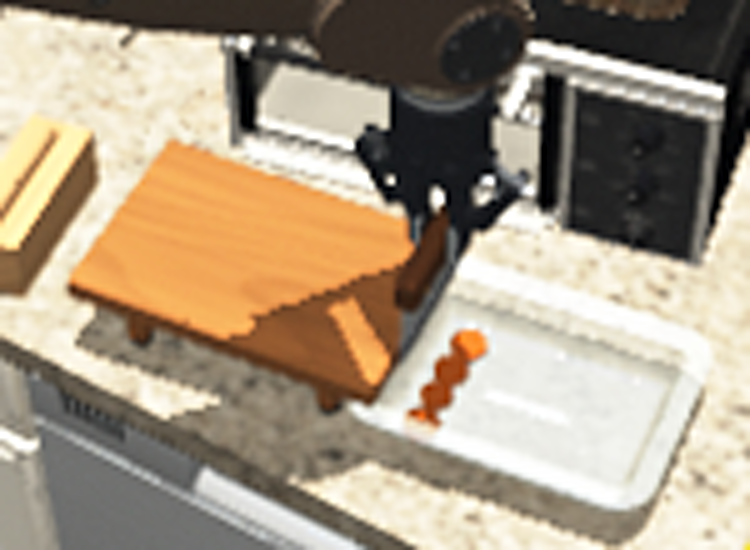

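All four slices lie in a row in the dish, crop (470,343) to (422,415). Lifting, then returning along the board.

```bash
python3 -m jog '[[1,0,0,-15,0,0,0],[1,0,0,-40,0,0,0],[1,0,-30,-42,0,0,0],[1,0,-75,-42,0,0,0],[1,0,-120,-42,0,0,0],[1,0,-165,-42,0,0,0],[1,0,-205,-42,0,0,0],[1,0,-245,-42,0,0,0],[1,0,-285,-42,0,0,-0.03],[1,2,-320,-42,0,0,-0.066],[1,3,-350,-42,0,0,-0.066],[1,3,-350,-42,0,0,-0.066]]'
python3 - <<'E'
from h import *
s=get_state();R=Rn.from_quat(s['tcp_rot']);print(R.as_matrix().round(4))
print(np.round(R.inv().apply(np.array([.4208,.1636,.15])-s['eef_pos'])*1000,1))
from m import *
rep('slice',(H<22)&(S>110)&(V>60),.02,(365,432,200,262),6)
E
```

```text
time: 15.4
eef_pos: [0.4221, 0.1562, 0.1866]
tcp_rot: [0.995, 0.098, 0.0, -0.0]
contact_force: [0.3, -0.5, -1.8]
opening: 0.222
finger_force: 61.9
[[ 9.809e-01  1.943e-01 -0.000e+00]
 [ 1.943e-01 -9.809e-01  1.000e-03]
 [ 2.000e-04 -1.000e-03 -1.000e+00]]
[ 0.2 -7.5 36.6]
slice [369. 230.] world [ 460.1 -207.6] [26.3 78.6] 88.3
slice [372. 248.] world [ 402.7 -215.6] [26.2 22.7] 88.8
slice [366. 252.] world [ 390.2 -195.6] [ 6.5 48.7] 88.3
```

```bash
python3 -m jog '[[1,0,-7.5,0,0,0,0.004],[1,0.2,-7.5,20,0,0,0.004],[1,0.2,-7.5,36,0,0,0.004],[1,0.2,-7.5,46,0,0,0.004],[1,0.2,-7.5,46,0,0,0.004],[1,0.2,-7.5,46,0,0,0.004]]'
python3 - <<'E'
from h import *
s=get_state();R=Rn.from_quat(s['tcp_rot']);print(R.as_matrix().round(4))
print(np.round(R.inv().apply(np.array([.4208,.1636,.0888])-s['eef_pos'])*1000,1))
E
```

```text
time: 16.05
eef_pos: [0.422, 0.1605, 0.1409]
tcp_rot: [0.996, 0.093, 0.0, -0.0]
contact_force: [0.1, 0.7, -1.6]
opening: 0.22
finger_force: 61.8
[[ 9.828e-01  1.847e-01  3.000e-04]
 [ 1.847e-01 -9.828e-01  0.000e+00]
 [ 3.000e-04  0.000e+00 -1.000e+00]]
[-0.7 -3.3 52.1]
```

```bash
python3 -m jog '[[1,-0.7,-3.2,0,0,0,-0.004],[1,-0.7,-3.2,0,0,0,-0.004],[1,-0.7,-3.2,3,0,0,-0.004],[1,-0.7,-3.2,3,0,0,-0.004],[1,-0.7,-3.2,3,0,0,-0.004]]'
python3 - <<'E'
from h import *
s=get_state();R=Rn.from_quat(s['tcp_rot']);print(R.as_matrix().round(4))
print(np.round(R.inv().apply(np.array([.4208,.1636,.0888])-s['eef_pos'])*1000,1))
E
```

```text
time: 16.55
eef_pos: [0.4203, 0.1638, 0.1375]
tcp_rot: [0.995, 0.095, -0.0, 0.0]
contact_force: [-0.0, -0.5, -1.8]
opening: 0.219
finger_force: 61.8
[[ 9.818e-01  1.898e-01 -1.000e-04]
 [ 1.898e-01 -9.818e-01 -0.000e+00]
 [-1.000e-04  0.000e+00 -1.000e+00]]
[ 0.4  0.3 48.7]
```

Within 0.5 mm of the line it came out on. Lowering slowly while watching the force.

```bash
python3 -m jog '[[1,0.3,0.2,1.5,0,0,0],[1,0.3,0.2,3,0,0,0],[1,0.3,0.2,4.5,0,0,0],[1,0.3,0.2,6,0,0,0],[1,0.3,0.2,7,0,0,0],[1,0.3,0.2,7,0,0,0]]'|grep -E 'pos|cont'
python3 -m jog '[[1,0,0,2,0,0,0],[1,0,0,4,0,0,0],[1,0,0,6,0,0,0],[1,0,0,6,0,0,0]]'|grep -E 'pos|cont'
```

```text
eef_pos: [0.4206, 0.1637, 0.1303]
contact_force: [0.3, 0.6, -2.2]
eef_pos: [0.4204, 0.1636, 0.1241]
contact_force: [0.1, -0.9, -1.3]
```

In the slot (edge about 11 mm below the mouth), with no resistance.

```bash
python3 -m jog '[[1,0,0,3,0,0,0],[1,0,0,6,0,0,0],[1,0,0,9,0,0,0],[1,0,0,12,0,0,0],[1,0,0,12,0,0,0]]'|grep -E 'pos|cont'
python3 -m jog '[[1,0,0,4,0,0,0],[1,0,0,8,0,0,0],[1,0,0,12,0,0,0],[1,0,0,15,0,0,0],[1,0,0,18,0,0,0],[1,0,0,18,0,0,0]]'|grep -E 'pos|cont'
```

```text
eef_pos: [0.4203, 0.1636, 0.1119]
contact_force: [-0.0, 0.6, -1.9]
eef_pos: [0.4204, 0.1636, 0.094]
contact_force: [0.7, -0.1, -0.9]
```

```bash
python3 -m jog '[[1,0,0,2,0,0,0],[1,0,0,4,0,0,0],[1,0,0,4.8,0,0,0],[1,0,0,4.8,0,0,0]]'|grep -E 'pos|cont'
```

```text
eef_pos: [0.4206, 0.1636, 0.0896]
contact_force: [-0.3, -0.1, -1.2]
```

```bash
python3 -m jog '[[0.6,0,0,0,0,0,0],[0.4,0,0,0,0,0,0],[0.2,0,0,0,0,0,0],[0,0,0,0,0,0,0],[0,0,0,0,0,0,0],[0,0,0,-20,0,0,0],[0,0,0,-45,0,0,0],[0,0,0,-80,0,0,0],[0,0,0,-110,0,0,0],[0,20,-20,-110,0,0,0],[0,40,-30,-110,0,0,0],[0,40,-30,-110,0,0,0]]'
python3 - <<'E'
from h import *
a=cam('scene')['image'];b=cam('top')['image']
A=cv2.resize(a[150:285,215:405],(760,540)[:2] and (422,300),interpolation=cv2.INTER_CUBIC)
B=cv2.resize(b[195:285,350:440],(300,300),interpolation=cv2.INTER_CUBIC)
top=np.hstack([A,B]);C=cv2.resize(a[180:250,230:290],(257,300),interpolation=cv2.INTER_CUBIC);D=cv2.resize(b[215:280,230:290],(277,300),interpolation=cv2.INTER_CUBIC)
bot=np.hstack([C,D]);bot=np.hstack([bot,np.zeros((300,722-bot.shape[1],3),np.uint8)])
cv2.imwrite('pics/final.png',np.vstack([top,bot]))
E
```

```text
time: 20.25
eef_pos: [0.4558, 0.2017, 0.2005]
tcp_rot: [0.995, 0.096, 0.001, -0.0]
contact_force: [0.3, 0.5, -0.6]
opening: 0.997
finger_force: 0.0
```

View pics/final.png

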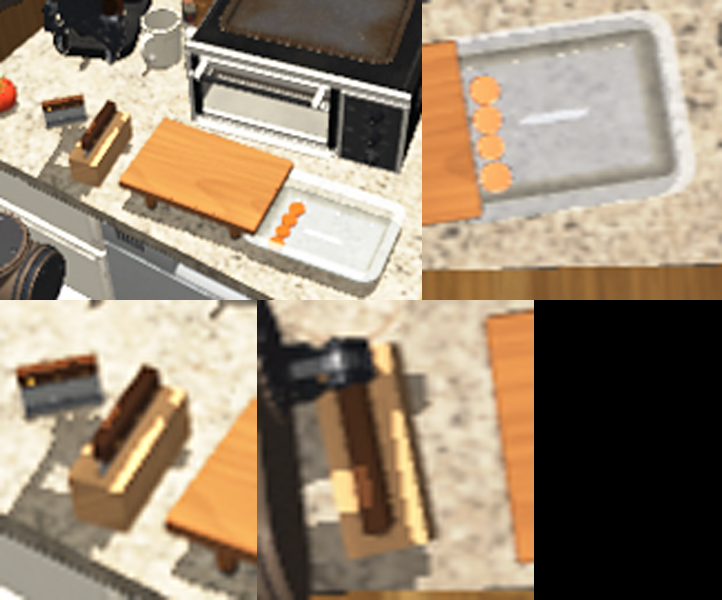

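All four slices lie flat in the dish, and the scraper stands in its slot. One numeric check that it is seated: the grip's pixel position against the start, which was (258.5, 206.5).

Run:
```python
from h import *
c=cam('scene')
hsv=cv2.cvtColor(c['image'],cv2.COLOR_BGR2HSV);m=np.zeros(hsv.shape[:2],np.uint8)
r=hsv[194:218,248:270];m[194:218,248:270]=((r[...,0]<16)&(r[...,1]>100)&(r[...,2]<150))*255
k=max(cv2.findContours(m,0,1)[0],key=cv2.contourArea);print(cv2.minAreaRect(k))
P=lambda z:proj(c,[.412,.162,z]);print(P(.087),P(.092))
```

```text
((258.8460998535156, 206.73074340820312), (7.211102485656738, 24.684158325195312), 33.690067291259766)
(np.float64(259.2078361404782), np.float64(205.6853616510152)) (np.float64(259.0540370424361), np.float64(204.80627809030602))
```

It is back within 0.4 px of where it started, so it is fully home.

```bash
python3 -c "
from plant import workorder
print(workorder.sign_off())"
```

```text
the job is handed in; nothing more can be done
None
```

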